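Unlock the spring tester and hold it at the set mark

ROBOT

A 6-joint arm with a two-finger parallel gripper is mounted at the origin on a cart in front of the work surface, level with it; the furniture and walls round the work are solid. World frame = base frame: x ahead of the robot, y to its left, z up, the work surface at z = 0. Lengths are in mm, angles in rad, forces in N, time in s.
With the tool pointing down it reaches from about 300 to 775 mm from the base axis. Payload 14.6 kg.
Tool frame: the origin (TCP) lies at the very end of the fingers, on their centre line; the grasp point (between the pads) lies 19 mm behind it; z points along the fingers, y is the line along which they close (so a half turn about z gives the same grasp; the last joint's range is limited). The gripper opens to 85 mm and grips with 20 to 120 N. Pads are 22 mm wide; open, the fingers measure 114 mm over their backs; the gripper's body (76 mm by 85 mm) begins 54 mm behind the grasp point. The pads swing forward as they close: fully open they stand 13 mm farther back than shut.
Start: joints at [1.064, 0.3, 1.521, -0, 1.321, -0.067], TCP at [234.163, 497.651, 231.281] pointing down, gripper open.
Joint ranges: [-3.03, 3.03], [-0.79, 2.21], [0.23, 2.52], [-1.04, 4.18], [0, 3.07], [-2.55, 2.55]. Speed limits (rad/s): [2.22, 2.22, 2.57, 3.14, 3.14, 3.14].

INTERFACE

Orientations are given as a 3x3 rotation matrix whose columns are the frame's x, y, z axes.
In Python, from plant import telemetry, viewer, job gives the robot as it stands. The module is installed in compiled form; this text tells all that it offers.
- The arm moves only by the tool step_arm, never from a script. Its argument "plan" is a list that holds one entry, the list of rows, each a list of 7 numbers: the shift along the tool's x, y, z in mm, then the turn, a rotation vector about the tool's x, y, z in degrees, then the finger opening in mm, from 0 to 85.4. A call has 1 to 5 rows; each row shifts and turns the commanded pose from where the row before left it, along the tool's axes as they then stand; what a row does not reach is not made up. A row lasts 1/12 s, in which the tool goes at most 41.7 mm and 7.16 degrees, less where a joint would pass 70% of its speed; a pose out of reach is approached as far as the arm can. A call is refused whole if a number of a shift passes 41.7 or a number of a turn 7.16, either way. A call with a gripper value outside its range is refused whole. The fingers move at their own pace and stop on an object; the grip force is fixed at half the most. Time passes only in rows, so rows that do not move let the fingers close. It gives the time, the measured TCP pose, the force, the opening and the grip force at its end, in the units of the state.
- telemetry.get_obs(): the state, without advancing time (a new reading comes with each control period).
- viewer.capture(name): name is "scene" or "side" or "wrist"; returns a dict with "img" (384x512x3 uint8, blue, green, red), "z_map" (384x512 float32, mm along the optical axis (not along the pixel's ray), 0 where there is no reading), "intrinsics" (3x3 intrinsics, pixels), "R" (3x3) and "t" (3): a world point X has camera coordinates R X + t; the wrist camera has in their place "T_tool_cam" (4x4, takes a point from camera to tool coordinates, whose origin is the TCP and whose axes are the flange's). Camera axes: x right, y down, z forward; pixel columns grow to the right and rows downward; lengths in mm; the calibration is good to about 2 mm. The wrist camera is an equidistant fisheye: a pixel r from the principal point sees the ray r / f radians off the axis. A picture is of the moment at which its call begins: read the wrist's pose just before it.
- job.sign_off(): hands the job in; it is judged then, once.
Trained networks look in a picture, given as the dict that the camera call returned (one of the last four; its "shot" number tells which), for a name from the list of things; names that differ only in an ending like _2 or _b are one class to them, and where a whole thing is asked for, a point or a joint stands for the part that bears it (a point fixed in the world has none). Each returns a list of dicts, best first, with "confidence" (0 to 1); they miss things now and then, are a little off and sometimes report something else, mostly with a low value. They report only what shows in the picture. A call takes as long as a camera call.
- viewer.find_in(picture, name): "extent" ([left, top, right, bottom] in pixels, round what is visible of it).
- viewer.mark_of(picture, name): "centre" ([column, row] in pixels: a listed point, or the origin of a listed thing).
The state is a dict: "time": time; "q": joint angles; "joint_vel": joint speeds; "joint_efforts": joint torques, N m; "tcp_pos": TCP position; "tcp_rot": TCP orientation; "ft_force": force on the tool from outside, world axes, zero at the start; "wrist_torque": the same for the moment, N m; "grip_width": finger opening in mm; "gripper_force": force on a finger pad.
Only numpy, scipy, OpenCV 4.12 (cv2) and the standard library are available. Lean on these libraries where they do the work, as an engineer would, in place of code of your own. Each camera call takes 0.05 s, during which the arm holds its last target. There are 200 camera calls.

TASK

Set up a hand proof test on the blue spring tester: turn its orange locking knob clockwise (seen from above) until it clicks over into the open position, then pull the red T-handle out against the spring until the carriage's pointer stands at the red set mark on the scale. Finish while still holding the handle there with the gripper, steady at the mark: do not let go. Leave everything else on the bench where it is.

Things in the scene. Friction and masses are not known exactly. Their poses are not given: they have to be found in the camera images.
- tester: Fixed blue bed plate of the spring tester, 280 (x) x 180 (y) x 12 mm, the plate's centre 8 mm to +y of the origin; origin on the bench top, below the line of the slide. Its -x axis (towards the robot, give or take the yaw) is the direction in which the handle is pulled. Rails, a grey spring barrel (behind, +x) and the carriage lie along the line y = 0 and stay below 55 mm above the bench; the locking knob stands on the +y side, the white scale lies along the -y side.
- carriage (a joint): Travel of the sliding carriage (m): 0 fully home, grows as it is pulled out along the tester's -x, end stop at 0.09. A spring pulls it home: about 5 N at 0, rising by 1 N for every 10 mm, plus about 1 N of friction. It returns if let go. While the knob is locked, a latch pin in front of the carriage's side lug stops it after about 1 to 2 mm.
- handle_grip (a point): Centre of the red crossbar of the T-handle, 95 mm above the bench. The handle stands fixed on the carriage: stem 10 mm thick; round crossbar 16 mm in diameter, 64 mm long, along the tester's y; 42 mm are free between the carriage top and the underside of the bar; pinch it across its 16 mm thickness (fingers before and behind it, along the tester's x).
- pointer_tip (a point): Tip of the carriage's thin black pointer over the white scale, 23 mm above the bench; moves with the carriage.
- mark: Red set mark clamped to the white scale, cannot be moved: block 22 x 18 x 12 mm with a dark thumb screw (top 34 mm above the bench) and a white line across; same axes as the tester; origin on its underside. It stands 40 to 75 mm out from the pointer's home position.
- mark_line (a point): The inner end of the mark's line, 20 mm above the bench. The pointer is at the mark when pointer_tip and mark_line have the same place along the tester's x. They remain about 3 mm apart across it.
- lock_knob (a joint): Angle of the locking knob (rad): 0 locked, grows clockwise seen from above, stop at 1.0 = open. A spring detent resists with up to about 0.12 N m until about 0.5, then snaps the knob on to 0.94 or more, where it stays; let go below 0.5 it springs back to under 0.07.
- knob_grip (a point): On the vertical axis of the locking knob, 78 mm above the bench, at the height to grip. The knob is an orange upright bar 46 mm long, 14 mm thick and 32 mm tall (57 to 89 mm above the bench) on a 38 mm disc; when locked the bar points along the tester's x, with a white stroke on top at its end towards the robot; it turns with the joint.
- bomb_vessel: upright grey steel vessel, 67 mm across, 125 mm tall, loose, origin under its centre; a bystander to leave alone
- ring_nut: grey steel ring nut, 68 mm across, 34 mm tall, loose, origin under its centre; a bystander to leave alone
- mobile_phone: black phone lying flat, 162 x 78 x 9 mm, loose, origin under its centre; a bystander to leave alone
- seal_ring: red rubber ring, 42 mm across, 8 mm thick, loose, origin under its centre; a bystander to leave alone
- screwdriver_red: red screwdriver lying far left, 158 mm long; a bystander to leave alone
- pliers: red-handled pliers lying far left, 174 mm long; a bystander to leave alone
- tape_roll: yellow roll of tape lying far left, 76 mm across, 18 mm tall; a bystander to leave alone

How it is judged (in metres and radians):
On the way, in this order (a step that is already met when the one before it is completed fails the run):
1. the knob is turned clockwise past its click into the open position, the carriage still home (value of joint lock_knob above 0.75 rad and value of joint carriage below 0.008 m), for 0.2 s.
2. the carriage's pointer is pulled to the set mark and held there by the fingers (x of pointer_tip in the frame of mark_line between -0.005 and 0.005 m and contact force between the fingers and carriage above 2 N and value of joint lock_knob above 0.75 rad), for 0.5 s.
At the end, for the whole second after the job is handed in: The knob is open (over 0.75 rad), the pointer stands within 5 mm of the mark line along the slide and is still (under 10 mm/s), and the fingers bear on the carriage (its T-handle) with over 2 N, through the last second (all of step 2 and velocity of joint carriage between -0.01 and 0.01 m/s); the arm keeps its last pose, push and grip.
It fails at once if a bystander is shifted by more than 20 mm (distance of any of bomb_vessel, ring_nut, mobile_phone, seal_ring, screwdriver_red, pliers, tape_roll from where it was at the start of the episode above 0.02 m).
It also fails if it takes over 51 s, if anything falls off the work surface, if the arm or the gripper's body presses on something with over 40 N, if the wrist force passes 120 N, or if a joint passes its speed limit or range.

## Working session

There is one attempt and no reset: what is moved stays moved. The work goes in short steps, Python scripts to look and compute and a tool call to move; the robot and the scene stay as the last step left them, time stands still between calls to the robot, and variables do not carry over. Pictures are saved under pics/ and viewed, at most 10 in all, crops included, and the job is handed in when it is done.

Besides the shell and the picture viewer there is one more tool, called after ">>>" as name([rows], argument=value, ...), one row to a line, values as JSON. step_arm: Moves the arm, as the interface text tells. Its arguments: {"type":"object","properties":{"plan":{"type":"array"}},"required":["plan"]}

```bash
mkdir -p pics; cat > h.py <<'E'
import numpy as np, cv2
from plant import telemetry, viewer, job
def w(p,uv,z=None,r=2):
    K=p["intrinsics"];u,v=uv
    d=np.linalg.inv(K)@[u,v,1]; R=np.array(p["R"]);t=np.array(p["t"])
    if z is None:
        a=p["z_map"][int(v)-r:int(v)+r+1,int(u)-r:int(u)+r+1];a=a[a>0];s=np.median(a) if a.size else np.nan
    else:
        o=-R.T@t; dd=R.T@d; s=(z-o[2])/dd[2]
    return R.T@(d*s-t)
Z=dict(knob_grip=78,handle_grip=95,pointer_tip=23,mark_line=20,tester=0,mark=8)
E
python3 - <<'E'
from h import *
o=telemetry.get_obs();print(o)
ims=[]
for c in("scene","side"):
    p=viewer.capture(c);ims.append(p["img"]);cv2.imwrite(f"pics/{c}0.png",p["img"])
    print(c,-np.array(p["R"]).T@p["t"])
    for n,z in Z.items():
        for d in viewer.mark_of(p,n)[:2]: print(n,round(d["confidence"],2),np.round(d["centre"]),np.round(w(p,d["centre"],z),1))
    for n in("bomb_vessel","ring_nut","mobile_phone","seal_ring"):
        for d in viewer.mark_of(p,n)[:1]: print(n,round(d["confidence"],2),np.round(d["centre"]),np.round(w(p,d["centre"],0)))
E
```

```text
{'time': 0.0, 'q': array([ 1.06443334e+00,  3.00483442e-01,  1.52160315e+00,  4.36010209e-05,
        1.32068596e+00, -6.65499123e-02]), 'joint_vel': array([-0.0020837 ,  0.00080623,  0.0004888 ,  0.00059371,  0.00061293,
        0.00060851]), 'joint_efforts': array([ 8.67947601e-04, -5.43501878e+01, -3.61793768e+01, -4.39130008e-05,
        4.02945589e-03,  2.79739815e-06]), 'tcp_pos': array([234.02646624, 497.46370008, 230.70520379]), 'tcp_rot': array([[-9.04826622e-01,  4.25779770e-01, -6.09193330e-04],
       [ 4.25780189e-01,  9.04826065e-01, -1.01134849e-03],
       [ 1.20602278e-04, -1.17447749e-03, -9.99999303e-01]]), 'ft_force': array([ 0.26848499, -0.63264861, -0.393488  ]), 'wrist_torque': array([-0.00453807, -0.01907841, -0.01438183]), 'gripper_force': 0.0, 'grip_width': 85.22846998790634}
scene [   5.03730719 1031.51279908 1309.54705113]
knob_grip 0.65 [276. 143.] [ 584.6 -196.4   78. ]
knob_grip 0.63 [252. 203.] [510.1 160.8  78. ]
handle_grip 0.58 [297. 132.] [ 524.3 -291.    95. ]
pointer_tip 0.74 [302. 140.] [ 512.3 -330.4   23. ]
pointer_tip 0.59 [187. 271.] [581.2 507.5  23. ]
mark_line 0.57 [314. 143.] [ 455.4 -341.5   20. ]
mark_line 0.26 [251. 201.] [541.2 113.5  20. ]
tester 0.78 [292. 148.] [ 541.2 -283.2    0. ]
mark 0.59 [311. 140.] [ 477.6 -364.6    8. ]
bomb_vessel 0.87 [254. 201.] [536.  92.  -0.]
ring_nut 0.63 [277. 205.] [445.  62.   0.]
seal_ring 0.4 [326. 138.] [ 424. -422.   -0.]
side [ 316.86468096 1563.19010196  880.4854017 ]
knob_grip 0.65 [248. 167.] [ 587.7 -208.    78. ]
handle_grip 0.55 [259. 157.] [ 543.8 -290.3   95. ]
tester 0.74 [262. 174.] [ 530.9 -306.7    0. ]
tester 0.24 [265. 272.] [440.2 451.8   0. ]
bomb_vessel 0.8 [248. 216.] [547.  98.   0.]
ring_nut 0.76 [277. 214.] [428.  75.  -0.]
mobile_phone 0.89 [270. 233.] [444. 218.   0.]
seal_ring 0.51 [283. 164.] [ 440. -439.    0.]
```

View pics/scene0.png

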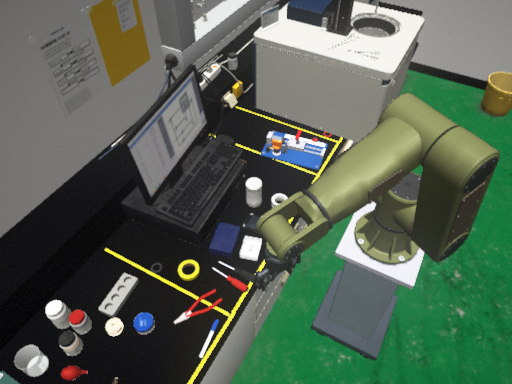

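View pics/side0.png

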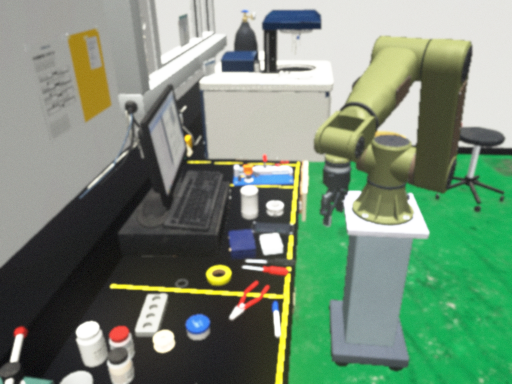

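The tester is at about (540,-290), at pixel (292,148) in the scene view. The orange knob shows at (276,145) and the red handle at (299,134). The vessel and ring nut are nearer, at about (540,95) and (435,70), so I'll cross above them.

>>> step_arm([
  [[-29,-27,-8,0,0,0,85],[-29,-27,-8,0,0,0,85],[-29,-27,-8,0,0,0,85],[-29,-27,-8,0,0,0,85],[-29,-27,-8,0,0,0,85]],
])

```text
time: 1.52
tcp_pos: [308.0, 312.1, 271.7]
tcp_rot: [[-0.905, 0.425, 0.0], [0.425, 0.905, 0.0], [-0.0, 0.0, -1.0]]
ft_force: [0.6, -0.1, -0.5]
grip_width: 84.9
gripper_force: 0.0
```

>>> step_arm([
  [[-29,-27,-8,0,0,0,85],[-29,-27,-8,0,0,0,85],[-29,-27,-8,0,0,0,85],[-29,-27,-8,0,0,0,85],[-29,-27,-8,0,0,0,85]],
])

```text
time: 1.93
tcp_pos: [381.8, 128.0, 312.0]
tcp_rot: [[-0.905, 0.426, 0.001], [0.426, 0.905, 0.0], [-0.001, 0.001, -1.0]]
ft_force: [0.1, -0.1, 0.3]
grip_width: 85.0
gripper_force: 0.0
```

>>> step_arm([
  [[-29,-27,0,0,0,0,85],[-29,-27,0,0,0,0,85],[-29,-27,0,0,0,0,85],[-29,-27,0,0,0,0,85],[-29,-27,0,0,0,0,85]],
])

```text
time: 2.35
tcp_pos: [455.6, -56.1, 311.5]
tcp_rot: [[-0.905, 0.426, 0.001], [0.426, 0.905, -0.0], [-0.001, 0.0, -1.0]]
ft_force: [0.3, 0.8, 0.4]
grip_width: 84.9
gripper_force: 0.0
```

>>> step_arm([
  [[-29,-27,0,0,0,0,85],[-29,-27,0,0,0,0,85],[-29,-27,0,0,0,0,85],[-29,-27,0,0,0,0,85],[0,0,0,0,0,0,85]],
])

```text
time: 2.77
tcp_pos: [515.1, -206.2, 309.7]
tcp_rot: [[-0.903, 0.429, -0.002], [0.429, 0.903, -0.0], [0.002, -0.001, -1.0]]
ft_force: [-0.3, -0.1, -1.2]
grip_width: 85.0
gripper_force: 0.0
```

```bash
cat >> h.py <<'E'
def ww(p,o,uv,z):
    K=p["intrinsics"]; x=(uv[0]-K[0,2])/K[0,0]; y=(uv[1]-K[1,2])/K[1,1]; r=np.hypot(x,y)
    d=np.array([np.sin(r)*x/r,np.sin(r)*y/r,np.cos(r)])
    T=np.array(p["T_tool_cam"]); Rt=np.array(o["tcp_rot"])
    c=Rt@T[:3,3]+o["tcp_pos"]; d=Rt@T[:3,:3]@d
    return c+d*(z-c[2])/d[2]
E
cat > look.py <<'E'
from h import *
import sys
o=telemetry.get_obs();print(o["time"],np.round(o["tcp_pos"],1),np.round(o["tcp_rot"],3).tolist(),np.round(o["q"],2),np.round(o["ft_force"],1),o["grip_width"],o["gripper_force"])
p=viewer.capture("wrist");cv2.imwrite(f"pics/{sys.argv[1]}.png",p["img"])
for n,z in Z.items():
    for d in viewer.mark_of(p,n)[:2]: print(n,round(d["confidence"],2),np.round(d["centre"]),np.round(ww(p,o,d["centre"],z),1))
E
python3 look.py w1
```

```text
2.7667 [ 515.1 -206.2  309.7] [[-0.903, 0.429, -0.002], [0.429, 0.903, -0.0], [0.002, -0.001, -1.0]] [-0.45  0.27  1.38 -0.    1.49 -1.57] [-0.3 -0.1 -1.2] 84.9817194941248 0.0
knob_grip 0.82 [289. 201.] [ 580.2 -199.9   78. ]
handle_grip 0.82 [211. 188.] [ 516.3 -280.6   95. ]
pointer_tip 0.67 [194. 197.] [ 531.1 -333.7   23. ]
mark_line 0.47 [167. 159.] [ 460.1 -343.2   20. ]
tester 0.64 [225. 174.] [ 523.6 -278.3    0. ]
tester 0.27 [212. 188.] [ 533.7 -306.8    0. ]
mark 0.59 [165. 161.] [ 461.4 -352.8    8. ]
```

View pics/w1.png

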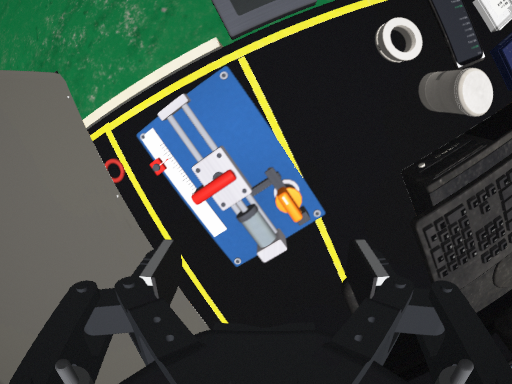

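The wrist view shows the tester clearly: orange knob at (289,201), red bar at (213,186), red mark at (158,166), rails running from (173,107) to (271,251), and plate screws at (223,75), (317,213) and (237,261). I'll get the yaw from these.

```bash
python3 - <<'E'
from h import *
o=telemetry.get_obs();p=viewer.capture("wrist")
for n,u,z in[("A",(223,75),14),("B",(317,213),14),("C",(237,261),14),("r0",(173,107),40),("r1",(271,251),40),("bar1",(196,195),95),("bar2",(233,175),95),("k1",(283,183),89),("k2",(297,218),89),("mk",(158,166),20)]: print(n,np.round(ww(p,o,u,z),1))
E
python3 - <<'E'
import cv2
a=cv2.imread('pics/w1.png')[140:260,130:340]
cv2.imwrite('pics/w1c.png',cv2.resize(a,None,fx=3.8,fy=3.8,interpolation=cv2.INTER_CUBIC)[:456,:798])
E
```

```text
A [ 386.1 -205.1   14. ]
B [ 641.2 -164.9   14. ]
C [ 665.3 -321.1   14. ]
r0 [ 396.9 -286.5   40. ]
r1 [ 658.6 -254.8   40. ]
bar1 [ 516.5 -297.3   95. ]
bar2 [ 513.5 -241.6   95. ]
k1 [ 551.2 -189.8   89. ]
k2 [ 603.3 -192.5   89. ]
mk [ 462.9 -357.5   20. ]
```

View pics/w1c.png

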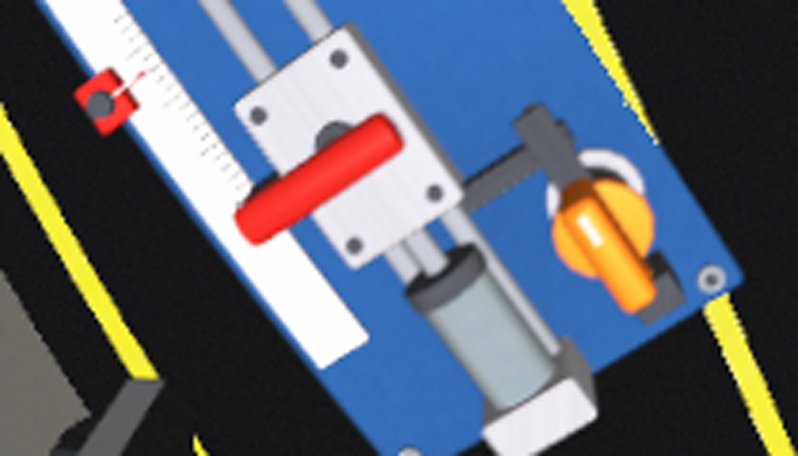

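>>> step_arm([
  [[0,0,0,0,0,-6.85,85],[0,0,0,0,0,-6.85,85],[0,0,0,0,0,-6.85,70],[0,0,0,0,0,-6.85,60],[0,0,0,0,0,-6.85,60]],
])

```text
time: 3.58
tcp_pos: [514.3, -200.5, 311.6]
tcp_rot: [[-0.986, -0.164, 0.0], [-0.164, 0.986, -0.0], [-0.0, -0.0, -1.0]]
ft_force: [-0.4, -0.8, -0.7]
grip_width: 59.9
gripper_force: 0.0
```

>>> step_arm([
  [[-16,0,27,0,0,0,60],[-16,0,27,0,0,0,60],[-16,0,27,0,0,0,60],[-17,0,27,0,0,0,60],[0,0,0,0,0,0,60]],
])

```text
time: 4.0
tcp_pos: [578.5, -189.0, 197.5]
tcp_rot: [[-0.987, -0.159, -0.007], [-0.159, 0.987, 0.003], [0.006, 0.004, -1.0]]
ft_force: [-0.3, 0.3, -0.8]
grip_width: 59.8
gripper_force: 0.0
```

```bash
python3 look.py w2
```

```text
4.0 [ 578.5 -189.   197.5] [[-0.987, -0.159, -0.007], [-0.159, 0.987, 0.003], [0.006, 0.004, -1.0]] [-0.38  0.46  1.38  0.    1.31 -2.11] [-0.3  0.3 -0.8] 59.781892749207444 0.0
knob_grip 0.77 [246. 190.] [ 587.  -204.1   78. ]
handle_grip 0.76 [170. 106.] [ 519.1 -277.8   95. ]
pointer_tip 0.55 [141.  51.] [ 463.8 -344.8   23. ]
mark_line 0.58 [142.  49.] [ 460.8 -345.6   20. ]
mark_line 0.34 [466. 173.] [536.2  73.9  20. ]
tester 0.74 [195. 113.] [ 529.1 -276.7    0. ]
mark 0.87 [136.  48.] [ 458.4 -358.4    8. ]
```

View pics/w2.png

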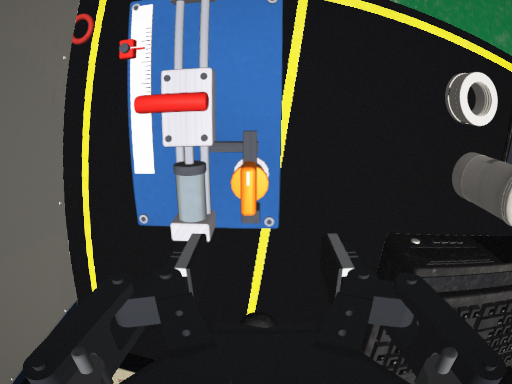

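The knob bar is upright in the picture at column 249, rows 167–215, with the disc centred at about (250,182). The fingers straddle column 263, so the tool has to go a little to −y.

```bash
python3 - <<'E'
from h import *
o=telemetry.get_obs();p=viewer.capture("wrist")
g=p["img"].astype(int);m=(g[...,2]>170)&(g[...,1]>90)&(g[...,1]<190)&(g[...,0]<60);m[:, :210]=0;m[:,300:]=0;m[:150]=0;m[230:]=0
for r in range(160,222,6):
    c=np.where(m[r])[0]; print(r,c.min() if c.size else None,c.max() if c.size else None)
for n,u,z in[("bartop0",(249,167),89),("bartop",(249,191),89),("bartop1",(249,215),89),("disc",(249.5,182),55)]: print(n,np.round(ww(p,o,u,z),1))
for n,u,z in[("A",(273,1),14),("B",(269,222),14),("C",(143,219),14)]: print(n,np.round(ww(p,o,u,z),1))
R=o["tcp_rot"]
for k in[(587,-204,62),(583,-202,62)]: print(R.T@(np.array(k)-o["tcp_pos"]))
E
```

```text
160 None None
166 242 264
172 237 259
178 235 259
184 244 259
190 239 259
196 245 259
202 245 258
208 245 258
214 None None
220 None None
bartop0 [ 565.6 -207.    89. ]
bartop [ 587.7 -203.8   89. ]
bartop1 [ 610.9 -200.5   89. ]
disc [ 588.8 -204.8   55. ]
A [ 389.3 -211.5   14. ]
B [ 646.6 -174.6   14. ]
C [ 670.3 -334.6   14. ]
[ -6.05959446 -13.8000244  143.10260955]
[ -2.42334854 -11.19664558 143.09101986]
```

>>> step_arm([
  [[-7,-13.5,20,0,0,0,50],[0,0,30,0,0,0,40],[0,0,30,0,0,0,40],[0,0,20,0,0,0,40],[0,0,0,0,0,0,40]],
])

```text
time: 4.82
tcp_pos: [585.7, -202.6, 99.5]
tcp_rot: [[-0.988, -0.157, -0.006], [-0.157, 0.988, 0.002], [0.005, 0.003, -1.0]]
ft_force: [-0.8, 0.2, -0.8]
grip_width: 39.9
gripper_force: 0.0
```

```bash
python3 look.py w3
```

```text
4.8167 [ 585.7 -202.6   99.5] [[-0.988, -0.157, -0.006], [-0.157, 0.988, 0.002], [0.005, 0.003, -1.0]] [-0.39  0.59  1.43 -0.    1.13 -2.12] [-0.8  0.2 -0.8] 39.92551091508225 0.0
knob_grip 0.68 [264. 226.] [ 585.3 -202.9   78. ]
handle_grip 0.73 [140.  94.] [ 517.2 -278.    95. ]
mark_line 0.93 [114.  22.] [ 460.2 -343.9   20. ]
tester 0.58 [187. 109.] [ 527.5 -275.4    0. ]
mark 0.95 [101.  23.] [ 457.5 -364.7    8. ]
```

View pics/w3.png

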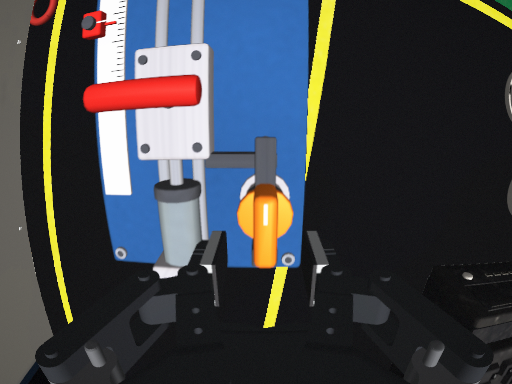

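The knob bar at column 265 sits midway between the fingers (columns 215 and 313), so it's centred. I'll go down and grip.

>>> step_arm([
  [[0,0,20,0,0,0,40],[0,0,17,0,0,0,40],[0,0,0,0,0,0,40],[0,0,0,0,0,0,5],[0,0,0,0,0,0,5]],
])

```text
time: 5.58
tcp_pos: [588.1, -203.3, 67.7]
tcp_rot: [[-0.988, -0.157, 0.002], [-0.157, 0.988, -0.0], [-0.001, -0.001, -1.0]]
ft_force: [-1.0, 9.2, 4.1]
grip_width: 17.1
gripper_force: 5.6
```

>>> step_arm([
  [[0,0,0,0,0,0,5],[0,0,0,0,0,0,5],[0,0,0,0,0,0,5],[0,0,0,0,0,0,5]],
])

```text
time: 5.92
tcp_pos: [588.0, -202.0, 68.1]
tcp_rot: [[-0.988, -0.158, 0.001], [-0.158, 0.988, 0.001], [-0.001, 0.001, -1.0]]
ft_force: [-4.1, 10.0, 5.0]
grip_width: 12.6
gripper_force: 59.2
```

>>> step_arm([
  [[0,0,0,0,0,6,5],[0,0,0,0,0,6,5],[0,0,0,0,0,6,5],[0,0,0,0,0,6,5],[0,0,0,0,0,6,5]],
])

```text
time: 6.33
tcp_pos: [587.7, -203.6, 68.1]
tcp_rot: [[-0.932, 0.362, 0.001], [0.362, 0.932, -0.001], [-0.001, -0.001, -1.0]]
ft_force: [-8.4, -2.2, 6.0]
grip_width: 13.1
gripper_force: 59.4
```

>>> step_arm([
  [[0,0,0,0,0,6,5],[0,0,0,0,0,6,5],[0,0,0,0,0,6,5],[0,0,0,0,0,6,5],[0,0,0,0,0,2,5]],
])

```text
time: 6.75
tcp_pos: [586.8, -204.7, 68.1]
tcp_rot: [[-0.678, 0.735, -0.001], [0.735, 0.678, -0.002], [-0.001, -0.002, -1.0]]
ft_force: [-13.3, -8.0, 6.0]
grip_width: 12.9
gripper_force: 59.5
```

>>> step_arm([
  [[0,0,0,0,0,0,5],[0,0,0,0,0,0,5],[0,0,0,0,0,0,5],[0,0,0,0,0,0,5]],
])

```text
time: 7.08
tcp_pos: [586.8, -204.7, 68.1]
tcp_rot: [[-0.682, 0.731, -0.001], [0.731, 0.682, -0.002], [-0.001, -0.002, -1.0]]
ft_force: [-11.9, -7.9, 5.7]
grip_width: 12.8
gripper_force: 59.5
```

```bash
python3 -c "
from h import *
o=telemetry.get_obs();print(o['tcp_pos'],o['wrist_torque'],np.degrees(np.arctan2(o['tcp_rot'][1,1],o['tcp_rot'][0,1])))"; python3 look.py w4
```

```text
[ 586.81078648 -204.6977405    68.06585822] [-1.56715778  2.30034106 -0.00524337] 43.03102228044578
7.0833 [ 586.8 -204.7   68.1] [[-0.682, 0.731, -0.001], [0.731, 0.682, -0.002], [-0.001, -0.002, -1.0]] [-0.39  0.63  1.45 -0.    1.07 -1.14] [-11.9  -7.9   5.7] 12.7909882281993 59.52350914478302
knob_grip 0.61 [265. 251.] [ 587.6 -202.6   78. ]
handle_grip 0.58 [ 72. 270.] [ 516.6 -279.3   95. ]
pointer_tip 0.71 [103. 268.] [ 524.7 -332.1   23. ]
mark_line 0.9 [ 44. 224.] [ 458.2 -346.4   20. ]
tester 0.76 [149. 215.] [ 528.2 -275.3    0. ]
tester 0.26 [ 44. 225.] [ 450.6 -367.7    0. ]
mark 0.76 [ 45. 229.] [ 456.9 -362.1    8. ]
```

View pics/w4.png

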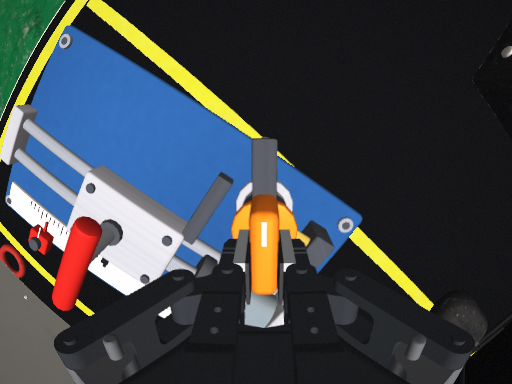

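The click turn succeeded: the knob followed the tool through 56°, and the bar at (265,245) now lies at an angle to the tester. I'll release it, rise, and turn to the handle at about (517,-279).

>>> step_arm([
  [[0,0,0,0,0,0,40],[0,0,0,0,0,0,40],[0,0,0,0,0,0,40],[0,0,-20,0,0,0,40],[0,0,-30,0,0,0,40]],
])

```text
time: 7.85
tcp_pos: [586.5, -202.4, 114.6]
tcp_rot: [[-0.683, 0.731, -0.004], [0.731, 0.683, 0.002], [0.004, -0.002, -1.0]]
ft_force: [-0.1, 0.9, 0.1]
grip_width: 40.1
gripper_force: 0.0
```

>>> step_arm([
  [[0,0,-40,0,0,0,50],[0,0,0,0,0,6.9,50],[0,0,0,0,0,6.9,50],[0,0,0,0,0,6.9,50],[0,0,0,0,0,6.9,50]],
])

```text
time: 8.27
tcp_pos: [587.8, -202.9, 157.0]
tcp_rot: [[-0.261, 0.965, 0.001], [0.965, 0.261, -0.0], [-0.0, 0.001, -1.0]]
ft_force: [0.0, -0.6, -0.0]
grip_width: 49.7
gripper_force: 0.0
```

>>> step_arm([
  [[0,0,0,0,0,6.9,50],[-21,-26.7,0,0,0,0,50],[-21,-26.7,0,0,0,0,50],[-21,-26.7,0,0,0,0,50],[0,0,0,0,0,0,50]],
])

```text
time: 8.68
tcp_pos: [514.9, -280.7, 156.8]
tcp_rot: [[-0.146, 0.989, 0.0], [0.989, 0.146, -0.001], [-0.001, -0.0, -1.0]]
ft_force: [0.2, -0.6, -0.4]
grip_width: 50.1
gripper_force: 0.0
```

```bash
python3 look.py w5
```

```text
8.6833 [ 514.9 -280.7  156.8] [[-0.146, 0.989, 0.0], [0.989, 0.146, -0.001], [-0.001, -0.0, -1.0]] [-0.56  0.45  1.5  -0.    1.2  -0.71] [ 0.2 -0.6 -0.4] 50.12300435214452 0.0
knob_grip 0.56 [367. 113.] [ 584.9 -201.4   78. ]
pointer_tip 0.3 [200. 231.] [ 458.6 -343.6   23. ]
mark_line 0.46 [200. 230.] [ 458.4 -344.7   20. ]
tester 0.74 [274. 170.] [ 526.3 -274.5    0. ]
mark 0.61 [202. 240.] [ 459.6 -361.8    8. ]
```

View pics/w5.png

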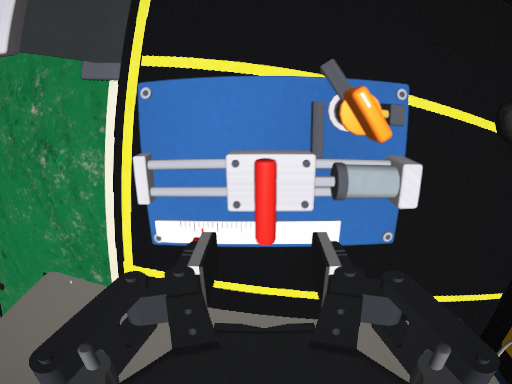

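The knob is open (bar slanted at (371,113)). The red bar runs from (265,160) to (265,243), centred between the fingers along x.

```bash
python3 - <<'E'
from h import *
o=telemetry.get_obs();p=viewer.capture("wrist")
c=np.mean([ww(p,o,(265,163),97),ww(p,o,(265,240),97)],0);print(c, ww(p,o,(265,163),97),ww(p,o,(265,240),97),o["tcp_rot"].T@(c-o["tcp_pos"]))
for d in viewer.mark_of(p,"handle_grip"): print(d)
E
```

```text
[ 520.28494549 -273.20668375   97.        ] [ 515.84543426 -244.1053991    97.        ] [ 524.72445673 -302.3079684    97.        ] [ 3.006515    2.41816375 59.27840781]
{'centre': [258.7, 206.9], 'confidence': 0.64}
```

>>> step_arm([
  [[3,3,30,0,0,0,50],[0,0,30,0,0,0,50],[0,0,21,0,0,0,50],[0,0,0,0,0,0,50],[0,0,0,0,0,0,5]],
])

```text
time: 9.55
tcp_pos: [520.2, -273.6, 75.1]
tcp_rot: [[-0.149, 0.989, -0.001], [0.989, 0.149, 0.001], [0.001, -0.001, -1.0]]
ft_force: [0.2, 0.2, -0.1]
grip_width: 39.3
gripper_force: 0.0
```

>>> step_arm([
  [[0,0,0,0,0,0,5],[0,0,0,0,0,0,5],[0,0,0,0,0,0,5],[0,0,0,0,0,0,5],[0,0,0,0,0,0,5]],
])

```text
time: 9.97
tcp_pos: [515.4, -275.0, 77.2]
tcp_rot: [[-0.148, 0.989, -0.011], [0.989, 0.148, 0.001], [0.002, -0.011, -1.0]]
ft_force: [-52.4, -1.5, 26.6]
grip_width: 13.8
gripper_force: 58.5
```

```bash
python3 look.py w6; python3 - <<'E'
from h import *
for c in("scene","side"):
    p=viewer.capture(c)
    for n in("pointer_tip","mark_line","handle_grip"):
        for d in viewer.mark_of(p,n)[:2]: print(c,n,round(d["confidence"],2),d["centre"],np.round(w(p,d["centre"],Z[n]),1))
E
```

```text
9.9667 [ 515.4 -275.    77.2] [[-0.148, 0.989, -0.011], [0.989, 0.148, 0.001], [0.002, -0.011, -1.0]] [-0.55  0.55  1.56 -0.01  1.05 -0.7 ] [-52.4  -1.5  26.6] 13.845521535976864 58.50172698497772
knob_grip 0.86 [416. 132.] [ 585.4 -201.3   78. ]
handle_grip 0.92 [259. 268.] [ 515.4 -278.2   95. ]
tester 0.91 [276. 204.] [ 526.  -277.1    0. ]
tester 0.73 [416. 136.] [ 629.1 -203.8    0. ]
scene pointer_tip 0.52 [299.1, 138.8] [ 528.3 -331.3   23. ]
scene mark_line 0.5 [313.6, 140.0] [ 465.5 -360.1   20. ]
scene mark_line 0.23 [229.4, 277.6] [435.6 454.8  20. ]
scene handle_grip 0.65 [297.3, 135.6] [ 515.3 -270.8   95. ]
side handle_grip 0.74 [259.6, 158.4] [ 539.  -273.6   95. ]
side handle_grip 0.52 [262.6, 176.3] [503.6 -78.7  95. ]
```

View pics/w6.png

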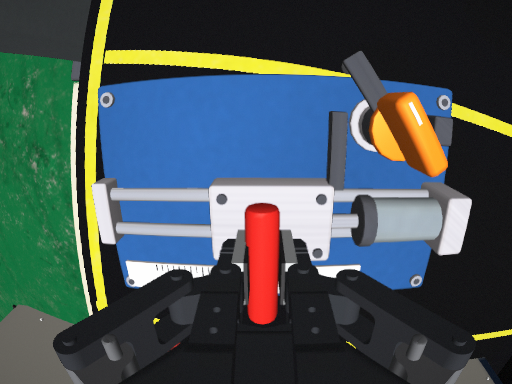

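The bar is gripped between the fingers at column 262, seated against the home stop. To measure the travel, I'll rectify the earlier wrist pictures in which the pointer shows to the scale plane and combine them in one picture.

```bash
python3 - <<'E'
from h import *
p=viewer.capture("wrist");K=p["intrinsics"];T=np.array(p["T_tool_cam"])
P={"w1":([515.1,-206.2,309.7],[[-0.903,0.429,-0.002],[0.429,0.903,-0.0],[0.002,-0.001,-1.0]]),
"w4":([586.8,-204.7,68.1],[[-0.682,0.731,-0.001],[0.731,0.682,-0.002],[-0.001,-0.002,-1.0]]),
"w5":([514.9,-280.7,156.8],[[-0.146,0.989,0.0],[0.989,0.146,-0.001],[-0.001,-0.0,-1.0]])}
S=7;s=np.arange(-20,94,1/S);n=np.arange(17,-11,-1/S);ss,nn=np.meshgrid(s,n)
u=np.array([.989,.148]);v=np.array([-.148,.989]);out=[]
for k,(t,R) in P.items():
    X=np.stack([459.6+ss*u[0]+nn*v[0],-344.8+ss*u[1]+nn*v[1],np.full_like(ss,21.5)],-1)
    q=((X-t)@np.array(R)-T[:3,3])@T[:3,:3]
    r=np.hypot(q[...,0],q[...,1]);th=np.arctan2(r,q[...,2])
    mx=(K[0,2]+K[0,0]*th*q[...,0]/r).astype('f');my=(K[1,2]+K[1,1]*th*q[...,1]/r).astype('f')
    a=cv2.remap(cv2.imread(f"pics/{k}.png"),mx,my,cv2.INTER_CUBIC)
    for g in range(-20,94,10): cv2.line(a,((g+20)*S,0),((g+20)*S,8 if g else 25),(0,200,0),1)
    out.append(a)
cv2.imwrite("pics/rect.png",np.vstack(out)[:600,:798])
E
```

```text
(no output)
```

View pics/rect.png

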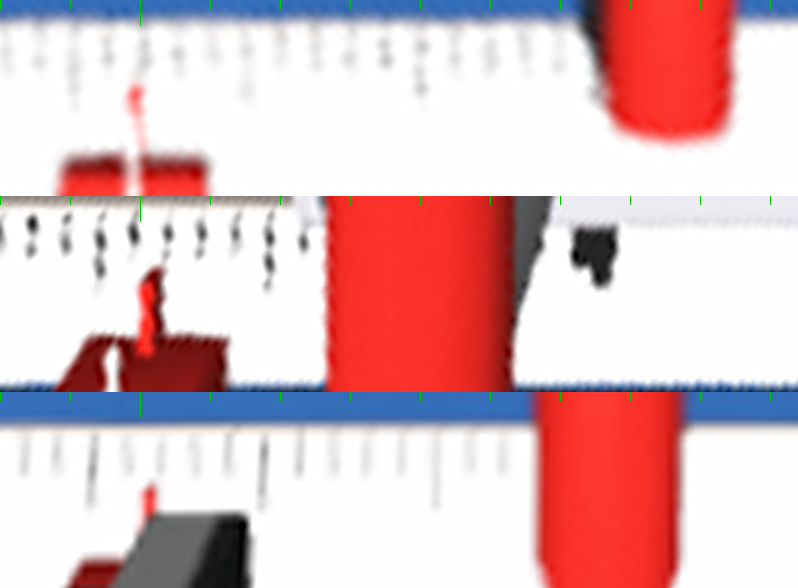

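In the middle strip the pointer tip is at column 602 and the mark line at column 153. The top strip puts them at 598 and 133. After correcting for parallax, that gives a travel of about 66 mm. I'll pull along tool −y.

>>> step_arm([
  [[0,-5,0,0,0,0,5],[0,-10,0,0,0,0,5],[0,-12,0,0,0,0,5],[0,-12,0,0,0,0,5],[0,-12,0,0,0,0,5]],
])

```text
time: 11.18
tcp_pos: [471.1, -281.7, 77.4]
tcp_rot: [[-0.149, 0.989, 0.005], [0.989, 0.149, -0.002], [-0.003, 0.005, -1.0]]
ft_force: [10.8, 3.4, -1.0]
grip_width: 14.0
gripper_force: 59.1
```

>>> step_arm([
  [[0,-9,0,0,0,0,5],[0,-6,0,0,0,0,5],[0,0,0,0,0,0,5],[0,0,0,0,0,0,5],[0,0,0,0,0,0,5]],
])

```text
time: 11.6
tcp_pos: [456.7, -283.9, 77.4]
tcp_rot: [[-0.149, 0.989, 0.005], [0.989, 0.149, -0.002], [-0.002, 0.005, -1.0]]
ft_force: [9.3, 4.6, -1.0]
grip_width: 14.1
gripper_force: 59.2
```

```bash
python3 look.py w7;python3 - <<'E'
from h import *
o=telemetry.get_obs();u=np.array([.989,.148]);print((o["tcp_pos"][:2]-[515.4,-275])@u)
for c in("scene","side"):
    p=viewer.capture(c)
    for n in("pointer_tip","mark_line","handle_grip"):
        for d in viewer.mark_of(p,n)[:2]: print(c,n,round(d["confidence"],2),d["centre"],np.round(w(p,d["centre"],Z[n]),1))
E
```

```text
11.6 [ 456.7 -283.9   77.4] [[-0.149, 0.989, 0.005], [0.989, 0.149, -0.002], [-0.002, 0.005, -1.0]] [-0.62  0.45  1.71  0.    0.98 -0.78] [ 9.3  4.6 -1. ] 14.110090060816972 59.204941391944885
knob_grip 0.56 [495. 140.] [ 586.2 -201.6   78. ]
handle_grip 0.63 [262. 269.] [ 458.  -287.4   95. ]
tester 0.86 [348. 201.] [ 525.4 -275.8    0. ]
-59.267350341796295
scene pointer_tip 0.57 [312.0, 141.8] [ 466.  -341.5   23. ]
scene handle_grip 0.77 [309.2, 137.5] [ 462.8 -285.    95. ]
side pointer_tip 0.55 [245.3, 165.4] [ 620.4 -347.8   23. ]
side mark_line 0.59 [215.5, 276.2] [591.2 514.6  20. ]
side handle_grip 0.64 [275.0, 160.4] [ 464.5 -255.6   95. ]
side handle_grip 0.4 [216.6, 276.9] [563.5 608.9  95. ]
```

>>> step_arm([
  [[0,-3.5,0,0,0,0,5],[0,-3,0,0,0,0,5],[0,0,0,0,0,0,5],[0,0,0,0,0,0,5],[0,0,0,0,0,0,5]],
])

```text
time: 12.77
tcp_pos: [450.4, -284.8, 77.4]
tcp_rot: [[-0.149, 0.989, 0.005], [0.989, 0.149, -0.002], [-0.003, 0.005, -1.0]]
ft_force: [10.0, 5.3, -2.0]
grip_width: 14.2
gripper_force: 59.1
```

>>> step_arm([
  [[0,0,0,0,0,0,5],[0,0,0,0,0,0,5],[0,0,0,0,0,0,5],[0,0,0,0,0,0,5],[0,0,0,0,0,0,5]],
])

```text
time: 13.18
tcp_pos: [450.4, -284.8, 77.4]
tcp_rot: [[-0.149, 0.989, 0.005], [0.989, 0.149, -0.002], [-0.003, 0.005, -1.0]]
ft_force: [9.4, 5.1, -1.1]
grip_width: 13.9
gripper_force: 59.1
```

```bash
python3 - <<'E'
from h import *
o=telemetry.get_obs();u=np.array([.989,.148]);print(o["tcp_pos"],(o["tcp_pos"][:2]-[515.4,-275])@u,o["ft_force"])
for c in("scene","scene","wrist"):
    p=viewer.capture(c);cv2.imwrite(f"pics/f_{c}.png",p["img"])
    for n in("pointer_tip","mark_line","mark"):
        for d in viewer.mark_of(p,n)[:1]: print(c,n,round(d["confidence"],2),d["centre"],np.round(ww(p,o,d["centre"],Z[n]) if c=="wrist" else w(p,d["centre"],Z[n]),1))
p=cv2.imread("pics/f_scene.png")[120:165,275:335];cv2.imwrite("pics/fc.png",cv2.resize(p,None,fx=12,fy=12,interpolation=cv2.INTER_CUBIC))
E
```

```text
[ 450.43181392 -284.8228891    77.39445415] -65.70732361885885 [ 9.43988345  5.1243903  -1.11031111]
scene pointer_tip 0.53 [312.2, 144.4] [ 457.8 -325.3   23. ]
scene mark 0.58 [278.3, 204.8] [437.6  66.    8. ]
scene pointer_tip 0.57 [312.0, 140.5] [ 469.7 -349.9   23. ]
scene mark 0.35 [293.0, 147.0] [ 535.3 -280.6    8. ]
```

```bash
python3 - <<'E'
from h import *
p=viewer.capture("wrist")
o=dict(tcp_pos=np.array([586.8,-204.7,68.1]),tcp_rot=np.array([[-0.682,0.731,-0.001],[0.731,0.682,-0.002],[-0.001,-0.002,-1.0]]))
g=cv2.imread("pics/w4.png").astype(int)
u=np.array([.989,.148])
print("dark"); a=g[252:276,92:118].max(2)
for i,r in enumerate(a): print(252+i,' '.join('#' if x<90 else '+' if x<160 else '.' for x in r))
b=g[212:240,30:64]
print("red")
for i,r in enumerate(b): print(212+i,' '.join('R' if x[2]>150 and x[1]<90 else 'r' if x[2]>80 and x[1]<60 else 'w' if x.min()>150 else '.' for x in r))
for uv,z in[((103,268),23),((103,266),23),((105,267),23),((47,225),20),((48,226),20)]:
    X=ww(p,o,uv,z);print(uv,np.round(X,1),round(float((X[:2]-[459.6,-344.8])@u),1),round(float((X[:2]-[459.6,-344.8])@[-.148,.989]),1))
E
```

```text
dark
252 + + + # # # # # + . . . . . . . . . . . . . . . . .
253 + + # # # # # # . . . . . . . . . . . . . . . . . .
254 + + # # # # + . . . . . . . . . . . . . . . . . . .
255 + # # # # # . . . . . . . . . . . . . . . . . . . .
256 + # # # # + . . . . . . . . . . . . . . . . . . . .
257 + # # + . . . . . . . . . . . . . . . . . . . . . .
258 # # + . . . . . . . + # + . . . . . . . . . . . . .
259 # # . . . . . . . . # # # + . . . . . . . . . . . .
260 + . . . . . . . . # # # # # # . . . . . . . . . . .
261 . . . . . . . . . # # # # # # # + . . . . . . . . .
262 . . . . . . . . . + # # # # # # . . . . . . . . . .
263 . . . . . . . . . . . # # # # # . . . . . . . . . .
264 . . . . . . . . . . . # # # # + . . . . . . . . . .
265 . . . . . . . . . . . # # # . . . . . . . . . . . .
266 . . . . . . . . . . . + # + . . . . . . . . . . . .
267 . . . . . . . . . . . . . . . . . . . . . . . . . .
268 . . . . . . . . . . . . . . . . . . . . . . . . . .
269 . . . . . . . . . . . . . . . . . . . . . . . . . .
270 . . . . . . . . . . . . . . . . . . . . . . . . . .
271 . . . . . . . . . . . . . .
[... 1779 characters left out ...]
R R R w w r r r r r r r r r . w w w w w w w w w w w w w w
234 R R R R R R R R w R R r r r r r r r r r . w w w w w w w w w w w w w
235 R R R R R R R . w R R R r r r r r r r r r r w w w w w w w w w w w w
236 R R R R R R R w w R R R R r r r r r r r r r r w w w w w w w w w w w
237 R R r . . . . w w R R R R R r r r r r r r r r . w w w w w w w w w w
238 R r . . . . . . . R R R R R R r r r r r r r r w w w w w w w w w w w
239 . . . . . . . . . R R R R R R R R r r r r r r w w w w w w w w w w w
(103, 268) [ 524.9 -331.2   23. ] 66.6 3.8
(103, 266) [ 523.9 -329.3   23. ] 65.9 5.8
(105, 267) [ 525.7 -328.7   23. ] 67.8 6.1
(47, 225) [ 461.4 -342.6   20. ] 2.1 1.9
(48, 226) [ 462.7 -342.6   20. ] 3.4 1.7
```

```bash
python3 -c "
from plant import job;print(job.sign_off())"
```

```text
the job is handed in; nothing more can be done
None
```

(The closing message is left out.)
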